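Press home the caps of the sample jars

ROBOT

A 6-joint arm with a two-finger parallel gripper is mounted at the origin on the work surface. World frame = base frame: x ahead of the robot, y to its left, z up, the work surface at z = 0. Lengths are in m, angles in rad, forces in N, time in s.
With the tool pointing down it reaches from about 0.375 to 0.975 m from the base axis. Payload 3.8 kg.
Tool frame: the origin (TCP) lies on the centre line of the jaws, within the pads' length; the fingertips stand 14 mm ahead of it and the grasp point (between the pads) lies 5 mm behind it (bot.finger_overhang is the distance from the TCP to the fingertips, in m); y points along the fingers, x is the direction in which the jaws open and shut, and the axes are right-handed (so a half turn about y gives the same grasp; the last joint's range is limited). The gripper opens to 85 mm and grips with 20 to 120 N. Pads are 22 mm wide; open, the fingers measure 114 mm over their backs; the gripper's body (76 mm by 85 mm) begins 54 mm behind the grasp point. The pads swing forward as they close: fully open they stand 13 mm farther back than shut.
Start: joints at [-1.22, 0.264, 1.604, -0, 1.274, -0.037], TCP at [0.255, -0.625, 0.245] pointing down, gripper open.
Joint ranges: [-2.63, 2.63], [-0.94, 2.18], [0.31, 2.57], [-1.31, 4.45], [0, 2.66], [-2.55, 2.55]. Speed limits (rad/s): [2.57, 2.57, 3.14, 3.14, 3.14, 3.14].

INTERFACE

Orientations are given as a rotation vector (axis times angle).
In Python, from workcell import readout, read_camera, bot, spotter gives the robot as it stands.
- The arm moves only by the tool jog_arm, never from a script. Its argument "increments" is a list of rows, each a list of 7 numbers: the shift along the tool's x, y, z in m, then the turn, a rotation vector about the tool's x, y, z in rad, then the opening, from 0 (shut) to 1 (fully open). A call has 1 to 10 rows; each row shifts and turns the pose as measured when the row begins, along the tool's axes as they then stand; what a row does not reach is not made up. A row lasts 1/8 s, in which the tool goes at most 62.5 mm and 10.7 degrees, less where a joint would pass 70% of its speed; a pose out of reach is approached as far as the arm can. A call with a gripper value outside its range is refused whole. The fingers move at their own pace and stop on an object; "force" is the grip in N (left out, the last holds). Time passes only in rows, so rows that do not move let the fingers close. It gives the time, the measured TCP pose, the force and the opening at its end, in the units of the state.
- readout.read_state(): the state, without advancing time (a new reading comes with each control period).
- read_camera(name): name is "scene" or "top" or "wrist"; returns a dict with "img" (384x512x3 uint8, blue, green, red), "range_z" (384x512 float32, m along the optical axis (not along the pixel's ray), 0 where there is no reading), "fx", "fy", "cx", "cy" (pixels), "world_from_camera" (4x4, takes a point from camera to world coordinates). Camera axes: x right, y down, z forward; pixel columns grow to the right and rows downward; lengths in m; the calibration is good to about 2 mm. A picture is of the moment at which its call begins.
- bot.finish_job(): hands the job in, once; it reports no verdict.
Trained networks look in a picture, given as the dict that the camera call returned (one of the last four; its "shot" number tells which), for a name from the list of things; names that differ only in an ending like _2 or _b are one class to them, and where a whole thing is asked for, a point or a joint stands for the part that bears it (a point fixed in the world has none). Each returns a list of dicts, best first, with "p" (0 to 1); they miss things now and then, are a little off and sometimes report something else, mostly with a low value. They report only what shows in the picture. A call takes as long as a camera call. They do not tell look-alikes from the thing itself.
- spotter.masks_of(picture, thing): "mask" (384x512 bool, what is visible of it) and "location" ([column, row] in pixels, amid what is visible of it).
- spotter.spot_point(picture, thing): "location" ([column, row] in pixels: a listed point, or the origin of a listed thing).
The state is a dict: "time": time; "q": joint angles; "joint_vel": joint speeds; "joint_torque": joint torques, N m; "tool_pos": TCP position; "tcp_rot": TCP orientation; "wrist_force": force on the tool from outside, world axes, zero at the start; "torque": the same for the moment, N m; "width": opening from 0.0 (shut) to 1.0 (fully open).
Only numpy, scipy, OpenCV 4.12 (cv2) and the standard library are available. Lean on these libraries where they do the work, as an engineer would, in place of code of your own. Each camera call takes 0.05 s, during which the arm holds its last target. There are 200 camera calls.

TASK

The two sample jars with blue caps are ready for storage, but their push-in caps are still standing proud: press each blue cap straight down from above until it is fully home on the jar's rim. The jar with the red cap is still venting, so its cap must stay raised. Leave these three jars and the glass flask standing upright where they are.

Things in the scene. Friction and masses are not known exactly. Their poses are not given: they have to be found in the camera images.
- blue_cap_a_top (a point): Top centre of one blue push-in cap, a disc 54 mm wide, 10 thick, on a stem in a loose white jar (60 mm wide, rim 85 mm above the bench at z = 0, 0.3 kg). It slides straight down the jar's axis; friction of about 7 N holds it wherever it is left (no spring). Proud, as it starts, the top is 107 to 110 mm above the bench; home, on the rim, 95, a hard stop. z up. To be pressed.
- blue_cap_b_top (a point): Top centre of the other blue push-in cap, a disc 54 mm wide, 10 thick, on a stem in a loose white jar (60 mm wide, rim 85 mm above the bench at z = 0, 0.3 kg). It slides straight down the jar's axis; friction of about 7 N holds it wherever it is left (no spring). Proud, as it starts, the top is 107 to 110 mm above the bench; home, on the rim, 95, a hard stop. z up. To be pressed.
- red_cap_top (a point): Top centre of the red push-in cap, a disc 54 mm wide, 10 thick, on a stem in a loose white jar (60 mm wide, rim 85 mm above the bench at z = 0, 0.3 kg). It slides straight down the jar's axis; friction of about 7 N holds it wherever it is left (no spring). Proud, as it starts, the top is 107 to 110 mm above the bench; home, on the rim, 95, a hard stop. z up. Not to be pressed.
- flask: Loose clear glass conical flask, 84 mm wide at the foot, 147 tall, neck 32 to 40 wide, 0.25 kg, standing among the jars; origin at the centre of its underside, z up. A fourth jar, its green cap already home (top 95 mm above the bench), also stands nearby.
Things that resemble listed ones, but are neither listed nor needed, are in the scene too. Leave any purple look-alike of the part that bears blue_cap_b_top alone.

How it is judged:
At the end, for the whole second after the job is handed in: Both blue caps home (top under 98.5 mm above the bench; 95 is home), red cap still raised (top over 103.5 mm), all three upright within 10 degrees and within 45 mm of where they started, travel down included; flask upright within 10 degrees and 45 mm of its place (height (world z) of blue_cap_a_top between 0.09 and 0.0985 m and angle between each of blue_cap_a_top, blue_cap_b_top, red_cap_top, flask's own z axis and vertical below 0.17 rad and distance of each of blue_cap_a_top, blue_cap_b_top, red_cap_top, flask from where it was at the start of the episode below 0.045 m and height (world z) of blue_cap_b_top between 0.09 and 0.0985 m and height (world z) of red_cap_top above 0.1035 m); the robot touches nothing.
It also fails if it takes over 35 s, if anything falls off the work surface, if the arm or the gripper's body presses on something with over 40 N, if the wrist force passes 120 N, or if a joint passes its speed limit or range.

## Working session

There is one attempt and no reset: what is moved stays moved. The work goes in short steps, Python scripts to look and compute and a tool call to move; the robot and the scene stay as the last step left them, time stands still between calls to the robot, and variables do not carry over. Pictures are saved under pics/ and viewed, about 8 in all and at most 12, crops included, and the job is handed in when it is done.

Besides the shell and the picture viewer there is one more tool, called after ">>>" as name([rows], argument=value, ...), one row to a line, values as JSON. jog_arm: Moves the arm, as the interface text tells. Its arguments: {"type":"object","properties":{"increments":{"type":"array"},"force":{"type":"number"}},"required":["increments"]}

```bash
mkdir -p pics; cat > h.py <<'E'
import numpy as np, cv2
from workcell import readout, read_camera, bot, spotter
def world(c,u,v,r=2):
    u=int(round(u));v=int(round(v))
    p=c["range_z"][max(v-r,0):v+r+1,max(u-r,0):u+r+1];p=p[p>0]
    if not len(p): return None
    z=np.median(p)
    return (c["world_from_camera"]@[(u-c["cx"])*z/c["fx"],(v-c["cy"])*z/c["fy"],z,1])[:3]
E
python3 - <<'E'
from h import *
np.set_printoptions(precision=4,suppress=True)
s=readout.read_state();print(s["time"],s["tool_pos"],s["tcp_rot"],s["width"])
ims=[]
for n in ("top","scene"):
    c=read_camera(n);ims.append(c["img"])
    for t in ("blue_cap_a_top","red_cap_top","flask"):
        for d in spotter.spot_point(c,t): print(n,t,round(d["p"],2),d["location"],world(c,*d["location"]))
    cv2.imwrite(f"pics/{n}0.png",cv2.resize(c["img"],(800,600)))
E
```

```text
0.0 [ 0.255  -0.6242  0.244 ] [-1.3667  0.9203 -0.9173] 0.9989213459445953
top blue_cap_a_top 0.71 [124.5, 227.1] [0.4803 0.2226 0.1119]
top blue_cap_a_top 0.7 [198.1, 135.1] [0.6496 0.1076 0.0836]
top blue_cap_a_top 0.28 [250.7, 238.9] [0.463  0.0092 0.1099]
top red_cap_top 0.56 [301.2, 135.4] [ 0.6464 -0.0767  0.1088]
top flask 0.91 [197.2, 138.0] [0.6457 0.11   0.0774]
scene blue_cap_a_top 0.7 [353.5, 171.3] [0.4798 0.214  0.1103]
scene red_cap_top 0.74 [187.1, 235.6] [ 0.6485 -0.0785  0.1082]
scene flask 0.67 [293.0, 273.0] [0.6841 0.1141 0.0801]
scene flask 0.16 [187.2, 233.2] [ 0.6429 -0.0797  0.1081]
```

View pics/top0.png

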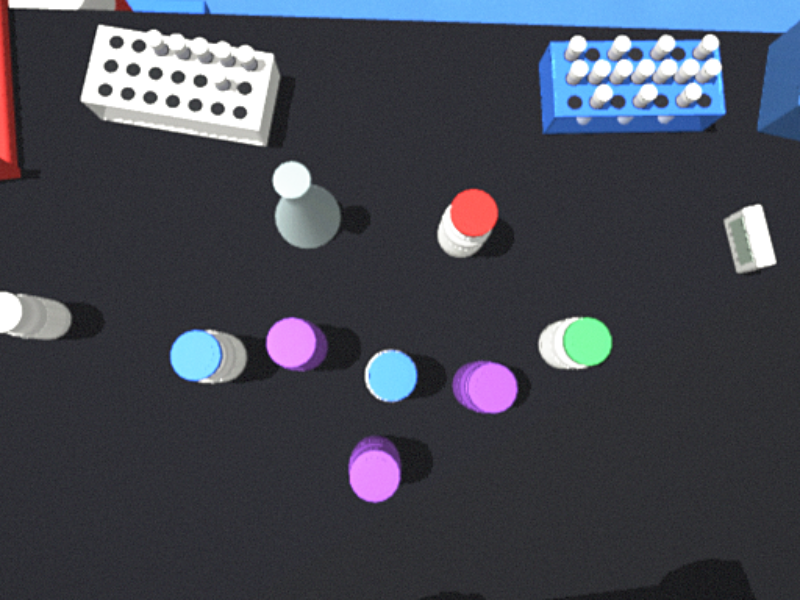

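View pics/scene0.png

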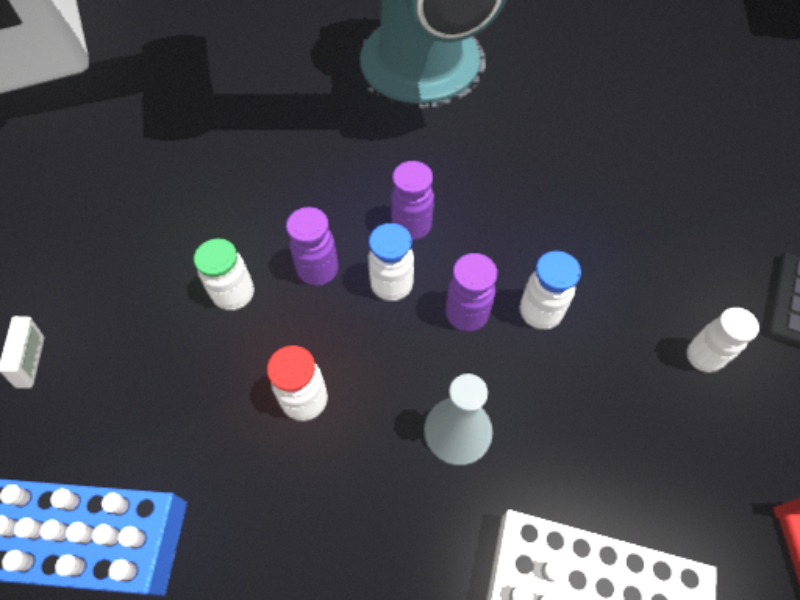

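```bash
python3 - <<'E'
from h import *
from scipy.spatial.transform import Rotation as R
np.set_printoptions(precision=4,suppress=True)
s=readout.read_state();M=R.from_rotvec(s["tcp_rot"]).as_matrix();print(M, bot.finger_overhang)
for n in ("top","scene"):
    c=read_camera(n);hsv=cv2.cvtColor(c["img"],cv2.COLOR_BGR2HSV)
    v,u=np.mgrid[:384,:512];z=c["range_z"]
    P=np.stack([(u-c["cx"])*z/c["fx"],(v-c["cy"])*z/c["fy"],z,z*0+1],-1)@c["world_from_camera"].T
    P=P[...,:3]
    for col,lo,hi in (("blue",95,115),("purple",130,150),("red",0,5),("green",50,75)):
        m=((hsv[...,0]>=lo)&(hsv[...,0]<=hi)&(hsv[...,1]>120)&(P[...,2]>.085)&(P[...,2]<.125)&(z>0)).astype(np.uint8)
        k,l,st,ce=cv2.connectedComponentsWithStats(m)
        for i in range(1,k):
            if st[i,4]>200:
                q=P[l==i];lo_,hi_=np.percentile(q,[1,99],axis=0);print(n,col,st[i,4],ce[i],(lo_+hi_)[:2]/2,(hi_-lo_)[:2],np.median(q[:,2]))
E
```

```text
[[ 0.3782 -0.0001  0.9257]
 [-0.9257  0.0003  0.3782]
 [-0.0003 -1.      0.    ]] 0.014
top blue 725 [250.9628 240.3986] [0.4606 0.0091] [0.0489 0.0476] 0.1097228701726769
top purple 703 [315.1209 248.0085] [ 0.4492 -0.0987] [0.0503 0.0503] 0.11154230733718984
top red 690 [302.7232 136.1072] [ 0.6448 -0.0802] [0.0505 0.0494] 0.10906353963919063
top green 684 [375.7705 218.5468] [ 0.5018 -0.2111] [0.048  0.0504] 0.09648313247172774
scene blue 524 [249.5954 154.6431] [0.462  0.0096] [0.0511 0.0497] 0.10840512771563343
scene blue 585 [356.935  173.2154] [0.4816 0.2203] [0.0504 0.0507] 0.11014426638708408
scene purple 528 [263.9299 115.2481] [0.3565 0.0265] [0.0504 0.0494] 0.11010524275294509
scene purple 568 [197.1021 145.1109] [ 0.4498 -0.0996] [0.0507 0.0495] 0.11000453625357304
scene purple 639 [303.6385 175.6808] [0.4969 0.1189] [0.0505 0.0498] 0.11020384718481946
scene red 681 [186.1263 235.1028] [ 0.6458 -0.0807] [0.0506 0.0489] 0.1078714011563987
scene green 447 [137.3221 164.1611] [ 0.5027 -0.2118] [0.0497 0.0489] 0.09523262784240072
```

>>> jog_arm([
  [-0.045,0,0.038,0,0,0,0],
  [-0.045,0,0.038,0,0,0,0],
  [-0.045,0,0.038,0,0,0,0],
  [-0.045,0,0.038,0,0,0,0],
  [-0.045,0,0.038,0,0,0,0],
  [-0.045,0,0.038,0,0,0,0],
  [-0.045,0,0.038,0,0,0,0],
  [-0.045,0,0.038,0,0,0,0],
  [-0.045,0,0.038,0,0,0,0],
  [-0.045,0,0.038,0,0,0,0],
], force=40)

```text
time: 1.75
tool_pos: [0.4429, -0.0534, 0.2469]
tcp_rot: [-1.363, 0.917, -0.935]
wrist_force: [1.4, -0.3, -0.3]
width: -0.004
```

>>> jog_arm([
  [-0.03,0,0.024,0,0,0,0],
  [-0.018,0,0.014,0,0,0,0],
  [0,0,0,0,0,0,0],
])

```text
time: 2.12
tool_pos: [0.4616, 0.0113, 0.2479]
tcp_rot: [-1.364, 0.909, -0.931]
wrist_force: [0.9, 0.9, 0.2]
width: -0.0
```

```bash
cat > off.py <<'E'
import sys
from h import *
from scipy.spatial.transform import Rotation as R
np.set_printoptions(precision=4,suppress=True)
t=np.array([float(a) for a in sys.argv[1:4]])
s=readout.read_state();M=R.from_rotvec(s["tcp_rot"]).as_matrix()
print(s["time"],s["tool_pos"],"down",M[:,1],"tool delta",M.T@(t-s["tool_pos"]),s["wrist_force"])
c=read_camera("wrist");cv2.imwrite(sys.argv[4],cv2.resize(c["img"],(800,600)))
hsv=cv2.cvtColor(c["img"],cv2.COLOR_BGR2HSV);v,u=np.mgrid[:384,:512];z=c["range_z"]
P=(np.stack([(u-c["cx"])*z/c["fx"],(v-c["cy"])*z/c["fy"],z,z*0+1],-1)@c["world_from_camera"].T)[...,:3]
m=((abs(hsv[...,0].astype(int)-105)<11)&(hsv[...,1]>120)&(P[...,2]>.08)&(P[...,2]<.125)&(z>0)).astype(np.uint8)
k,l,st,ce=cv2.connectedComponentsWithStats(m)
for i in range(1,k):
    if st[i,4]>200: q=P[l==i];a,b=np.percentile(q,[1,99],axis=0);print("blue",ce[i],(a+b)[:2]/2,(b-a)[:2],np.median(q[:,2]))
E
python3 off.py 0.4615 0.0095 0.2465 pics/w1.png
```

```text
2.125 [0.4616 0.0113 0.2479] down [ 0.0127 -0.0043 -0.9999] tool delta [ 0.0016  0.0014 -0.0008] [0.8765 0.8939 0.1992]
blue [49.573  80.5089] [0.4808 0.2201] [0.0521 0.0526] 0.10918563386712499
blue [260.4178 187.5272] [0.4616 0.0087] [0.0501 0.0495] 0.10824467008457206
```

View pics/w1.png

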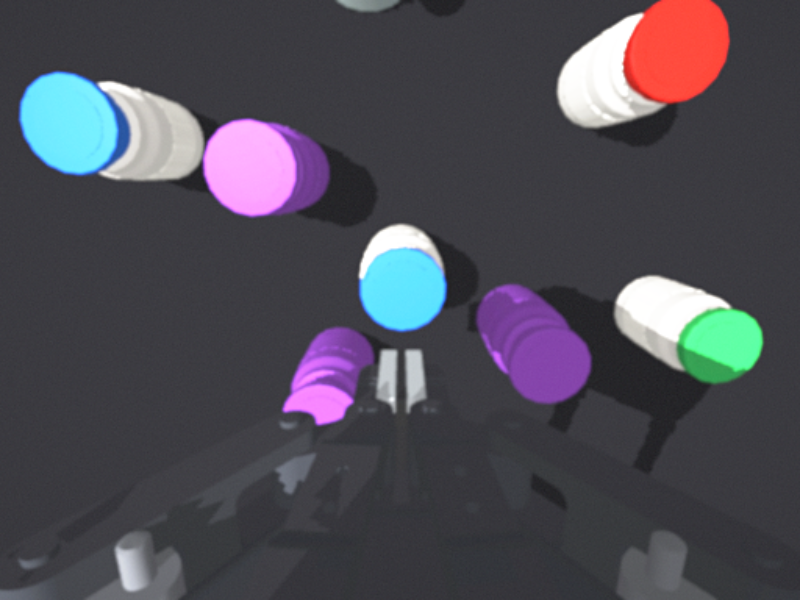

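>>> jog_arm([
  [0.002,0.04,-0.001,-0.01,0,0.009,0],
  [0,0.04,0,0,0,0,0],
  [0,0.025,0,0,0,0,0],
  [0,0,0,0,0,0,0],
])

```text
time: 2.68
tool_pos: [0.4623, 0.0037, 0.1421]
tcp_rot: [-1.365, 0.921, -0.927]
wrist_force: [-0.3, 0.0, 0.0]
width: 0.003
```

```bash
python3 off.py 0.4615 0.0092 0.11 pics/w2.png
```

```text
2.675 [0.4623 0.0037 0.1421] down [ 0.0034 -0.002  -1.    ] tool delta [-0.0055  0.0321  0.0012] [-0.2586  0.0328  0.0133]
blue [251.7491 217.7833] [0.4628 0.0094] [0.0495 0.051 ] 0.10812820877225499
```

>>> jog_arm([
  [-0.0055,0.006,0.001,0,0,0,0],
  [0,0,0,0,0,0,0],
  [0,0.005,0,0,0,0,0],
  [0,0.005,0,0,0,0,0],
  [0,0.005,0,0,0,0,0],
  [0,0.005,0,0,0,0,0],
])

```text
time: 3.48
tool_pos: [0.4661, 0.0088, 0.1209]
tcp_rot: [-1.359, 0.912, -0.935]
wrist_force: [-1.8, 0.2, 7.4]
width: -0.001
```

>>> jog_arm([
  [0,0.006,0,0,0,0,0],
  [0,0.006,0,0,0,0,0],
  [0,0.005,0,0,0,0,0],
])

```text
time: 3.85
tool_pos: [0.4694, 0.0086, 0.1091]
tcp_rot: [-1.357, 0.909, -0.937]
wrist_force: [-11.4, 0.6, 45.7]
width: -0.007
```

>>> jog_arm([
  [0,-0.005,0,0,0,0,0],
  [0,-0.04,0,0,0,0,0],
  [0,-0.05,0,0,0,0,0],
  [0,-0.02,0,0,0,0,0],
  [0,0,0,0,0,0,0],
])

```text
time: 4.47
tool_pos: [0.4674, 0.009, 0.2268]
tcp_rot: [-1.358, 0.909, -0.937]
wrist_force: [0.2, 0.2, -0.7]
width: -0.002
```

```bash
python3 off.py 0.4813 0.2203 0.225 pics/w3.png
```

```text
4.475 [0.4674 0.009  0.2268] down [ 0.0183 -0.003  -0.9998] tool delta [-0.191   0.0014  0.0914] [ 0.1744  0.2122 -0.7264]
blue [25.776  86.3473] [0.481  0.2162] [0.0511 0.0443] 0.1099597637613682
blue [254.59   193.5138] [0.4617 0.0081] [0.0502 0.0476] 0.09510189608097469
```

View pics/w3.png

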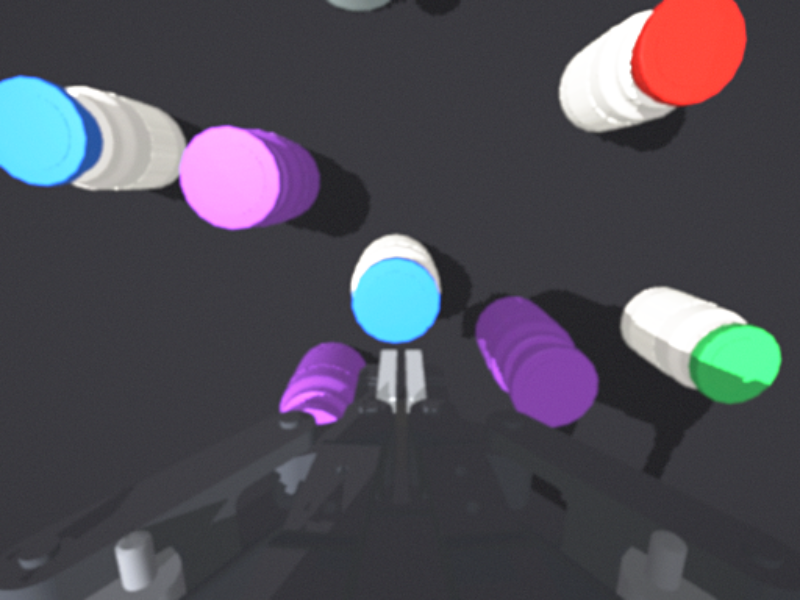

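The wrist view shows the first blue cap (397,300) seated, at 95.1 mm and in place. The second blue cap is at (40,130), with the purple decoy at (230,178). I'm moving to the second blue cap.

>>> jog_arm([
  [-0.038,0,0.018,-0.016,0,0.01,0],
  [-0.038,0,0.018,0,0,0,0],
  [-0.038,0,0.018,0,0,0,0],
  [-0.038,0,0.018,0,0,0,0],
  [-0.038,0,0.018,0,0,0,0],
  [0,0,0,0,0,0,0],
])

```text
time: 5.28
tool_pos: [0.4747, 0.2224, 0.212]
tcp_rot: [-1.38, 0.94, -0.918]
wrist_force: [0.2, -0.7, 0.1]
width: -0.002
```

```bash
python3 off.py 0.4813 0.2203 0.225 pics/w4.png
```

```text
5.275 [0.4747 0.2224 0.212 ] down [-0.0198 -0.0052 -0.9998] tool delta [ 0.0044 -0.0132  0.0051] [ 0.2308 -0.716   0.105 ]
blue [274.1629 194.9218] [0.4806 0.2148] [0.0523 0.0401] 0.10972289317753053
blue [449.0319 270.9786] [0.462  0.0108] [0.0497 0.0501] 0.09500276474837077
```

View pics/w4.png

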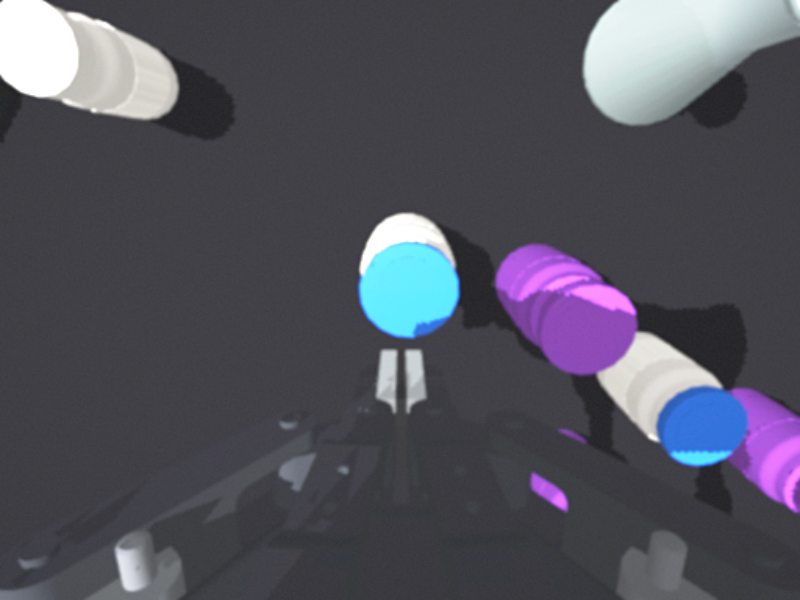

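>>> jog_arm([
  [0.004,0.0,0.005,0.02,0,-0.003,0],
  [0,0.035,0,0,0,0,0],
  [0,0.025,0,0,0,0,0],
  [0,0,0,0,0,0,0],
])

```text
time: 5.82
tool_pos: [0.4806, 0.2137, 0.1481]
tcp_rot: [-1.366, 0.93, -0.933]
wrist_force: [0.3, -0.6, 0.3]
width: 0.002
```

```bash
python3 off.py 0.4813 0.2203 0.11 pics/w5.png
```

```text
5.825 [0.4806 0.2137 0.1481] down [-0.0002 -0.0039 -1.    ] tool delta [-0.0061  0.038   0.0031] [ 0.314  -0.6124  0.3358]
blue [271.7997 213.3646] [0.4926 0.2163] [0.0289 0.043 ] 0.10991420598373652
blue [486.4395 315.025 ] [0.4679 0.0126] [0.0385 0.0477] 0.09500115632087817
```

>>> jog_arm([
  [-0.006,0.01,0.003,0,0,0,0],
  [0,0,0,0,0,0,0],
  [0,0.006,0,0,0,0,0],
  [0,0.006,0,0,0,0,0],
  [0,0.006,0,0,0,0,0],
])

```text
time: 6.5
tool_pos: [0.4852, 0.2214, 0.1238]
tcp_rot: [-1.358, 0.925, -0.937]
wrist_force: [-0.3, -0.2, 6.9]
width: 0.002
```

>>> jog_arm([
  [0,0.006,0,0,0,0,0],
  [0,0.006,0,0,0,0,0],
  [0,0.006,0,0,0,0,0],
])

```text
time: 6.88
tool_pos: [0.4864, 0.2219, 0.1088]
tcp_rot: [-1.357, 0.924, -0.938]
wrist_force: [-9.2, -4.6, 41.8]
width: 0.004
```

Home against the stop (42 N). I'm retreating and moving away for the final check.

>>> jog_arm([
  [0,-0.005,0,0,0,0,0],
  [0,-0.04,0,0,0,0,0],
  [0,-0.05,0,0,0,0,0],
  [0,-0.05,0,0,0,0,0],
  [0,-0.03,0,0,0,0,0],
  [0,0,0,0,0,0,0],
  [0,0,0,0,0,0,0],
])

```text
time: 7.75
tool_pos: [0.4833, 0.2216, 0.2854]
tcp_rot: [-1.361, 0.926, -0.936]
wrist_force: [-0.2, -0.5, -0.9]
width: 0.002
```

```bash
python3 off.py 0.4813 0.2203 0.225 pics/w6.png; python3 - <<'E'
from h import *
c=read_camera("scene");cv2.imwrite("pics/s9.png",cv2.resize(c["img"],(800,600)))
for t in ("red_cap_top","flask","blue_cap_a_top"):
    for d in spotter.spot_point(c,t): print(t,round(d["p"],2),d["location"],world(c,*d["location"]))
E
```

```text
7.75 [0.4833 0.2216 0.2854] down [ 0.006  -0.0019 -1.    ] tool delta [ 0.0002  0.0604 -0.0027] [-0.1501 -0.5476 -0.9153]
blue [406.3261 247.3919] [0.4617 0.0108] [0.0499 0.0496] 0.09502047005495107
red_cap_top 0.62 [187.1, 235.2] [ 0.64665306 -0.07891252  0.10817433]
flask 0.69 [290.8, 273.0] [0.68401398 0.11074977 0.07832904]
blue_cap_a_top 0.88 [352.6, 174.2] [0.47759695 0.21518122 0.09576679]
```

View pics/s9.png

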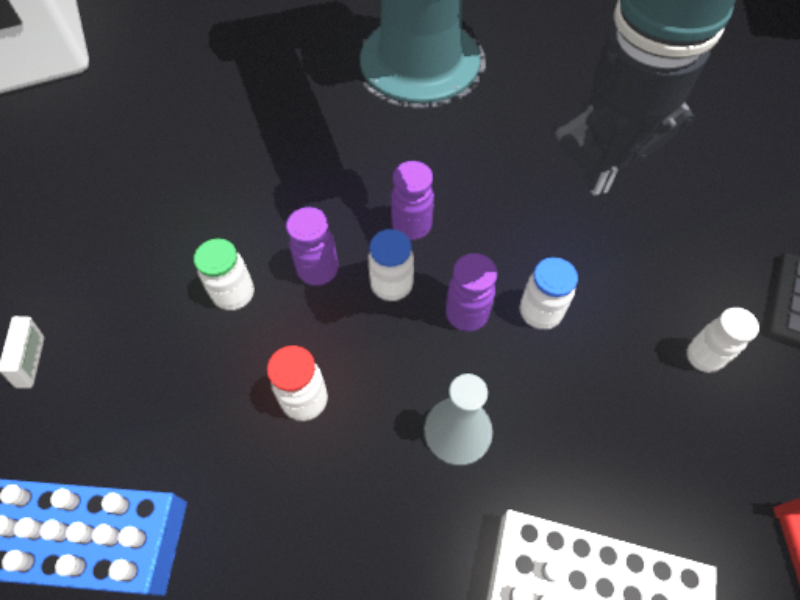

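The picture shows both blue caps home at (390,248) and (555,277). The red cap (292,368) is still raised at 108 mm, nothing else has moved, and the gripper is clear.

```bash
python3 -c "
from workcell import bot
print(bot.finish_job())"
```

```text
the job is handed in; nothing more can be done
None
```

I pressed both blue caps straight down with the shut fingertips until each met its hard stop, then lifted clear and handed the job in. It took about 8 s of robot time.

- **Blue caps:** the last checks put their tops at 95.0 mm (wrist camera) and 95.8 mm (scene camera), against 95 mm for home. The push at the stops reached about 46 N and 42 N.
- **Everything else:** the red cap is still raised at 108 mm. The jars and flask look upright and unmoved in the final picture, and the purple look-alikes were left alone. Measured positions match the starting ones to within about 4 mm.
- **Disagreements:** the tool drifted up to about 8 mm off the first cap's centre while pressing, and about 5 mm off the second's. Neither shifted its jar noticeably. At the start the spotter also reported the flask as a blue cap once; I ruled that out by colour and height.

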